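# Check the wood-chunk bin by its lever

### The arm

A 6-joint arm with a two-finger parallel gripper is mounted at the origin on the work surface. World frame = base frame: x ahead of the robot, y to its left, z up, the work surface at z = 0. Lengths are in m, angles in rad, forces in N, time in s.
With the tool pointing down it reaches from about 0.35 to 0.975 m from the base axis. Payload 4.9 kg.
Tool frame: the origin (TCP) lies midway between the tips of the shut fingers; the grasp point (between the pads) lies 19 mm behind it; z points along the fingers, y is the direction in which the jaws open and shut (so a half turn about z gives the same grasp; the last joint's range is limited). The gripper opens to 85 mm and grips with 20 to 120 N. Pads are 22 mm wide; open, the fingers measure 114 mm over their backs; the gripper's body (76 mm by 85 mm) begins 54 mm behind the grasp point. The pads swing forward as they close: fully open they stand 13 mm farther back than shut.
Start: joints at [-1.409, 0.053, 1.613, -0, 1.476, -0.119], TCP at [0.173, -0.601, 0.231] pointing down, gripper open.
Joint ranges: [-3.01, 3.01], [-1.01, 2.22], [0.06, 2.58], [-1.02, 4.17], [0.09, 2.62], [-3.14, 3.14]. Speed limits (rad/s): [2.57, 2.57, 3.14, 3.14, 3.14, 3.14].

### API

Orientations are given as a unit quaternion [w, x, y, z].
In Python, from plant import state, grab_frame, camera_params, job_done, boxes_of gives the robot as it stands.
- The arm moves only by the tool step_arm, never from a script. Its argument "steps" is a list of rows, each a list of 4 numbers: the shift along the tool's x, y, z in mm, then the turn about the tool's z in degrees. A call has 1 to 8 rows; each row shifts and turns the pose as measured when the row begins, along the tool's axes as they then stand; what a row does not reach is not made up. A row lasts 1/10 s, in which the tool goes at most 50 mm and 8.59 degrees, less where a joint would pass 70% of its speed; a pose out of reach is approached as far as the arm can. A call is refused whole if a number of a shift passes 50 or a number of a turn 8.59, either way. A call with a gripper value outside its range is refused whole. "claw" is the opening in per cent of the stroke, from 0 (shut) to 100 (fully open), set as the call begins (left out, the last holds). The fingers move at their own pace and stop on an object; the grip force is fixed at half the most. Time passes only in rows, so rows that do not move let the fingers close. It gives the time, the measured TCP pose, the force and the opening at its end, in the units of the state.
- state(): the state, without advancing time (a new reading comes with each control period).
- grab_frame(name): name is "scene" or "top" or "wrist"; returns (picture, depth): 480x640x3 uint8, red, green, blue; 480x640 float32, m along the optical axis (not along the pixel's ray), 0 where there is no reading.
- camera_params(name): a dict with "mtx" (3x3 intrinsics, pixels), "extrinsics" (4x4, takes a point from camera to world coordinates); the wrist camera has in their place "T_tool_cam" (4x4, takes a point from camera to tool coordinates, whose origin is the TCP and whose axes are the flange's). Camera axes: x right, y down, z forward; pixel columns grow to the right and rows downward; lengths in m; the calibration is good to about 2 mm. A picture is of the moment at which its call begins: read the wrist's pose just before it. camera_params takes no time and is no camera call.
- job_done(): hands the job in, once; it reports no verdict.
Trained networks look in the newest picture that a camera, given by its name, has taken for a name from the list of things; names that differ only in an ending like _2 or _b are one class to them, and where a whole thing is asked for, a point or a joint stands for the part that bears it (a point fixed in the world has none). Each returns a list of dicts, best first, with "p" (0 to 1); they miss things now and then, are a little off and sometimes report something else, mostly with a low value. They report only what shows in the picture. A call takes as long as a camera call.
- boxes_of(camera, label): "box" ([left, top, width, height] in pixels, round what is visible of it).
The state is a dict: "time": time; "joint_pos": joint angles; "joint_vel": joint speeds; "joint_efforts": joint torques, N m; "tool_pos": TCP position; "tool_rot": TCP orientation; "contact_force": force on the tool from outside, world axes, zero at the start; "ft_torque": the same for the moment, N m; "gripper_width": opening from 0.0 (shut) to 1.0 (fully open).
Only numpy, scipy, OpenCV 4.12 (cv2) and the standard library are available. Lean on these libraries where they do the work, as an engineer would, in place of code of your own. Each camera call takes 0.05 s, during which the arm holds its last target. There are 200 camera calls.

### The job

Let me see how much wood is left in the green-lidded bin: with the fingertips, press its green lever all the way down so that the lid stands wide open, keep it open for two seconds, then let the lever rise slowly so that the lid comes down softly and shuts fully without slamming. Work only through the lever, never touching the lid itself, and leave the black-lidded bin, the drawer and all the loose things where they are.

Things in the scene. Friction and masses are not known exactly. Their poses are not given: they have to be found in the camera images.
- green_bin: stainless bin, 160 (its x) x 170 (its y) x 148 mm high, with a green lid and green lever pad, wood chunks inside, fixed to the shelf; origin: centre of its underside; its lever points along its own -x, towards the robot (yawed up to 0.45 rad). It can stand on the left or the right
- green_pad (a point): middle of the top face of the green lever pad (36 mm long, 40 mm wide, 8 mm thick, on a 16 mm wide blade), 85 mm out from the front wall of the bin, 85 mm above the shelf at rest, 33 mm lower when fully pressed. The lever's pivot lies on the front wall, 85 mm from this point and level with it at rest. Free space below the pad; the bin with its lid shut is 162 mm high
- green_lever (a joint): angle of the green lever: 0 at rest (pad level), grows as it is pressed down, stop at 0.40 rad (pad then sloping down away from the bin). The weight of the lid pushes it back up: some 5 to 9 N at the pad as the lid starts to rise, 2 to 4 N near the stop; let go, the lever flies up and the lid slams
- green_lid (a joint): angle of the green lid, hinged along the bin's far top edge: 0 shut, 1.12 rad wide open; geared to the lever, turning 2.8 times as far. The lid's near edge is 160 mm from the hinge
- green_lid_edge (a point): middle of the near (lever-side) top edge of the green lid panel, which measures 168 x 178 x 12 mm; 158 mm above the shelf when shut
- black_bin: stainless bin, 160 (its x) x 170 (its y) x 148 mm high, the same but with a black lid and black lever, empty, fixed to the shelf; origin: centre of its underside; its lever points along its own -x, towards the robot (yawed up to 0.45 rad). It can stand on the left or the right
- black_lid (a joint): angle of the black lid, 0 shut, 1.12 wide open; to be left shut
- salt_cellar: closed ceramic salt cellar, white with blue cover, 82 mm across, 77 mm high, loose; origin: centre of its underside
- spatula: steel spatula, 320 mm long, lying loose along its x on the left of the shelf; origin under its middle
- rub_jar: closed glass jar, 60 mm across, 100 mm high, loose, behind the salt cellar; origin: centre of its underside
- drawer (a joint): travel of the stainless drawer, 280 x 236 mm, in its fixed housing (320 x 240 x 90 mm) on the far right of the shelf, in m: 0 as it stands, half open towards the robot; grows as it is pulled out
- skewer1: flat aluminium skewer, 206 mm, loose in the drawer; origin under its middle
- skewer2: second flat aluminium skewer, as the first
- probe: meat thermometer probe, 44 mm dial with a 110 mm stem, loose in the drawer; origin under the dial
- red_lid: red plastic lid, 84 mm disc 14 mm high, loose in the drawer; origin: centre of its underside

How it is judged:
On the way, in this order (a step that is already met when the one before it is completed fails the run):
1. the green lid is held wide open (at least 1.0 rad) for 1.5 s (value of joint green_lid above 1 rad), for 1.5 s.
2. the green lid is shut again (value of joint green_lid below 0.05 rad), for 0.2 s.
At the end, for the whole second after the job is handed in: The green lid is shut (under 0.05 rad) and still, its lever fully up (under 0.03 rad), the black lid shut, the drawer within 15 mm and each loose thing within 20 mm of where it was (value of joint each of green_lid, black_lid below 0.05 rad and value of joint green_lever below 0.03 rad and velocity of joint green_lid between -0.1 and 0.1 rad/s and value of joint drawer between -0.015 and 0.015 m and distance of each of salt_cellar, spatula, rub_jar, skewer1, skewer2, probe, red_lid from where it was at the start of the episode below 0.02 m); the robot touches nothing.
It fails at once if the green lid slams: it falls faster than 2 rad/s (0.32 m/s at its edge) in the lower half of its travel (value of joint green_lid below 0.6 rad and velocity of joint green_lid below -2 rad/s).
It fails at once if the robot touches the green lid itself (contact force between any of the fingers, the arm and green_lid above 1 N).
It fails at once if the black bin is opened (value of joint black_lid above 0.15 rad).
It fails at once if the drawer is moved more than 15 mm (value of joint drawer above 0.015 m or value of joint drawer below -0.015 m).
It fails at once if a loose thing is moved, lifted or carried (more than 20 mm) (distance of any of salt_cellar, spatula, rub_jar, skewer1, skewer2, probe, red_lid from where it was at the start of the episode above 0.02 m).
It also fails if it takes over 45 s, if anything falls off the work surface, if the arm or the gripper's body presses on something with over 40 N, if the wrist force passes 120 N, or if a joint passes its speed limit or range.

## Working session

There is one attempt and no reset: what is moved stays moved. The work goes in short steps, Python scripts to look and compute and a tool call to move; the robot and the scene stay as the last step left them, time stands still between calls to the robot, and variables do not carry over. Pictures are saved under pics/ and viewed, about 8 in all and at most 12, crops included, and the job is handed in when it is done.

Besides the shell and the picture viewer there is one more tool, called after "Emit:" in YAML: its name, and indented under it one key for each argument. step_arm: Moves the arm, as the interface text tells. Its arguments: {"type":"object","properties":{"steps":{"type":"array"},"claw":{"type":"number"}},"required":["steps"]}

```bash
mkdir -p pics; cat > h.py <<'E'
import numpy as np,cv2
from plant import *
def pts(n,d):
    c=camera_params(n);K=np.array(c['mtx']);T=np.array(c['extrinsics'])
    v,u=np.mgrid[:480,:640];P=np.stack([(u-K[0,2])/K[0,0]*d,(v-K[1,2])/K[1,1]*d,d],-1)
    return P@T[:3,:3].T+T[:3,3]
E
python3 - <<'E'
from h import *
s=state();print(s)
for n in("scene","top"):
    im,d=grab_frame(n);np.savez(f"{n}.npz",im=im,d=d);cv2.imwrite(f"pics/{n}0.png",im[...,::-1])
    for l in("green_pad","green_bin","green_lid","black_bin","salt_cellar","rub_jar"):print(n,l,[(b['box'],b['p']) for b in boxes_of(n,l)][:2])
E
```

```text
{'time': 0.0, 'joint_pos': array([-1.40901015e+00,  5.33413487e-02,  1.61428387e+00, -1.05097495e-05,
        1.47604757e+00, -1.18992929e-01]), 'joint_vel': array([-1.45472299e-03, -8.77109070e-04,  3.55062242e-04, -7.50950742e-04,
        8.39956220e-05, -1.43905900e-03]), 'joint_efforts': array([ 7.81896506e-04, -3.93678296e+01, -3.70175064e+01, -3.86977251e-05,
        6.99349330e-03,  3.57661687e-07]), 'tool_pos': array([ 0.17308947, -0.59989607,  0.23007871]), 'tool_rot': array([-1.03971750e-03,  9.90160956e-01,  1.39929267e-01, -2.74818223e-05]), 'contact_force': array([-0.12234366, -0.45012079, -0.42106228]), 'ft_torque': array([ 0.01323161, -0.0131922 , -0.00523976]), 'gripper_width': 0.9991658021338834}
scene green_pad []
scene green_bin []
scene green_lid []
scene black_bin []
scene salt_cellar []
scene rub_jar []
top green_pad [([218.4, 241.4, 11.1, 35.5], 0.53)]
top green_bin []
top green_lid [([188.7, 180.6, 70.2, 64.9], 0.93)]
top black_bin [([342.7, 205.3, 79.7, 97.3], 0.7), ([216.2, 243.8, 11.1, 34.0], 0.54)]
top salt_cellar [([286.2, 222.3, 28.2, 25.4], 0.68)]
top rub_jar [([294.7, 180.8, 23.2, 28.1], 0.8), ([438.2, 269.2, 87.0, 63.2], 0.68)]
```

View pics/top0.png

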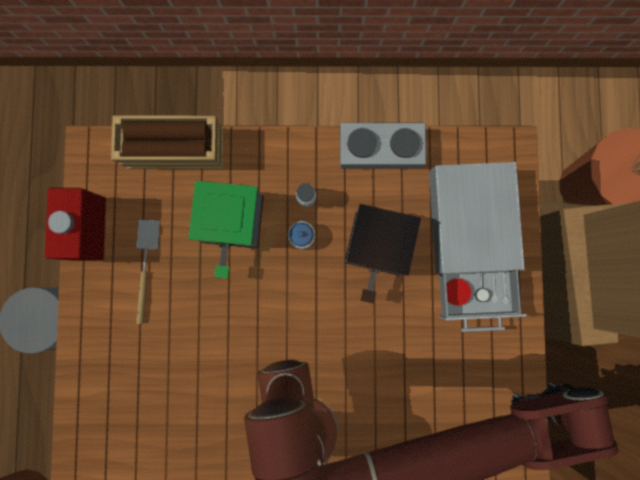

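View pics/scene0.png

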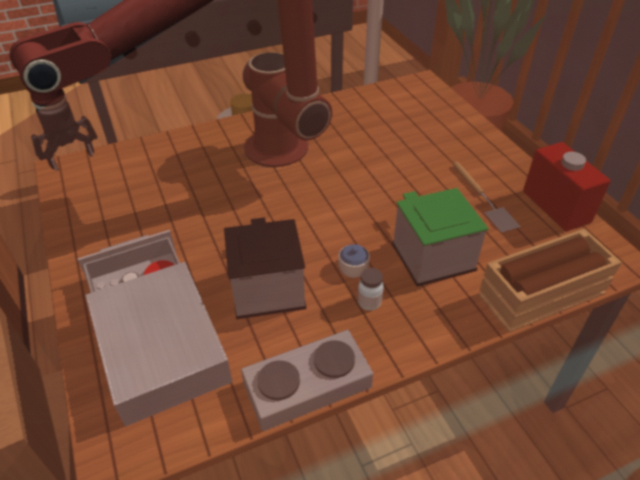

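The top view shows the green bin on the left, with its lid around (225,214) and pad at (222,272). The black bin is at (385,240), the salt cellar at (302,235), the jar at (306,195) and the spatula at x≈145. Next I'll measure the pad and lid with depth.

```bash
python3 - <<'E'
from h import *
z=np.load("top.npz");im,d=z['im'].astype(int),z['d'];P=pts("top",d)
g=(im[...,1]>1.6*im[...,0])&(im[...,1]>1.6*im[...,2])&(im[...,1]>60)
n,L,st,c=cv2.connectedComponentsWithStats(g.astype(np.uint8))
for i in range(1,n):
    if st[i,4]<20:continue
    m=cv2.erode((L==i).astype(np.uint8),np.ones((3,3)))>0
    print(st[i],c[i].round(1),np.median(P[m],0).round(4),P[m].min(0).round(3),P[m].max(0).round(3), "edge-mean",P[L==i].mean(0).round(4))
    Q=P[m][:,:2].astype(np.float32);r=cv2.minAreaRect(Q);print(r)
print(P[235,302],P[195,306],P[300,372],P[230,145])
c=camera_params("top");print(np.array(c['extrinsics']).round(3),c['mtx'])
s=camera_params("wrist");print(np.array(s['T_tool_cam']).round(3))
z=np.load("scene.npz");im,d=z['im'].astype(int),z['d'];P=pts("scene",d)
g=(im[...,1]>1.6*im[...,0])&(im[...,1]>1.6*im[...,2])&(im[...,1]>60);m=g&(P[...,2]>.14)&(P[...,2]<.2)&(d>0)
print(m.sum(),P[m].mean(0)); 
E
```

```text
[ 189  181   68   65 3705] [222.9 212.9] [0.6471 0.2124 0.1599] [ 0.461 -0.058  0.148] [0.733 0.304 1.528] edge-mean [0.6472 0.2123 0.1631]
((0.6154564023017883, 0.11038185656070709), (0.41660404205322266, 0.18808744847774506), 71.85810852050781)
[215 266  14  12 147] [221.6 271.4] [0.4864 0.2282 0.0858] [ 0.461 -0.058  0.077] [0.498 0.245 1.528] edge-mean [0.4849 0.2247 0.1052]
((0.4801076650619507, 0.09287063032388687), (0.3035021722316742, 0.02648267149925232), 87.8674087524414)
[ 0.59364479 -0.00563472  0.0720147 ] [ 0.71013333 -0.01777705  0.09404594] [ 0.40225676 -0.21076113  0.08828856] [0.61518033 0.48547605 0.00232262]
[[ 0.000e+00 -9.970e-01  8.300e-02  4.610e-01]
 [-1.000e+00 -1.000e-03 -7.000e-03 -5.800e-02]
 [ 7.000e-03 -8.300e-02 -9.970e-01  1.528e+00]
 [ 0.000e+00  0.000e+00  0.000e+00  1.000e+00]] [[491.29847838   0.         323.24725233]
 [  0.         491.29847838 238.76751341]
 [  0.           0.           1.        ]]
[[ 0.    -0.946 -0.324  0.083]
 [ 1.     0.     0.     0.   ]
 [-0.    -0.324  0.946 -0.143]
 [ 0.     0.     0.     1.   ]]
0 [nan nan nan]<stdin>:15: RuntimeWarning: Mean of empty slice.
  ret = um.true_divide(
```

Emit:
step_arm:
  steps:
    - [34,-16,-4,0]
    - [34,-16,-4,0]
    - [34,-16,-4,0]
    - [34,-16,-4,0]
    - [34,-16,-4,0]
    - [34,-16,-4,0]
    - [34,-16,-4,0]
    - [34,-16,-4,0]
  claw: 0

```text
time: 1.5
tool_pos: [0.4037, -0.3985, 0.264]
tool_rot: [0.001, 0.991, 0.135, 0.0]
contact_force: [1.1, -0.4, 0.7]
gripper_width: 0.0
```

Emit:
step_arm:
  steps:
    - [21,-33,0,0]
    - [21,-33,0,0]
    - [21,-33,0,0]
    - [21,-33,0,0]
    - [21,-33,0,0]
    - [21,-33,0,0]
    - [21,-33,0,0]
    - [21,-33,0,0]

```text
time: 2.3
tool_pos: [0.4994, -0.0879, 0.2661]
tool_rot: [0.003, 0.991, 0.135, 0.003]
contact_force: [0.3, -0.1, -0.4]
gripper_width: -0.001
```

```bash
python3 - <<'E'
from h import *
z=np.load("top.npz");im,d=z['im'].astype(int),z['d'];P=pts("top",d)
g=(im[...,1]>1.6*im[...,0])&(im[...,1]>1.6*im[...,2])&(im[...,1]>60)&(d>0)
for lo,hi,x0 in((.15,.175,.5),(.075,.1,.4)):
    m=g&(P[...,2]>lo)&(P[...,2]<hi)
    Q=P[m][:,:2].astype(np.float32);print(m.sum(),cv2.minAreaRect(Q),Q.mean(0),P[m][:,2].mean())
print(state()['tool_pos'])
E
```

```text
3668 ((0.6493209600448608, 0.21365860104560852), (0.17753323912620544, 0.16645774245262146), 84.75402069091797) [0.6482248 0.2130426] 0.15984436050953119
153 ((0.5211247801780701, 0.23805150389671326), (0.1253233104944229, 0.10245656222105026), 84.58462524414062) [0.4896676  0.22815166] 0.08545707587212839
[ 0.49935789 -0.08786244  0.26605845]
```

Emit:
step_arm:
  steps:
    - [6,-39,0,0]
    - [6,-39,0,0]
    - [6,-39,0,0]
    - [6,-39,0,0]
    - [6,-39,0,0]
    - [6,-39,0,0]
    - [6,-39,0,0]
    - [6,-39,0,0]

```text
time: 3.1
tool_pos: [0.4604, 0.2386, 0.2665]
tool_rot: [0.003, 0.991, 0.135, 0.006]
contact_force: [0.5, 0.4, -0.6]
gripper_width: -0.001
```

Emit:
step_arm:
  steps:
    - [0,0,0,7]
    - [0,0,0,7]
    - [0,0,0,7]
    - [0,0,0,0]
    - [0,0,0,0]

```text
time: 3.6
tool_pos: [0.4584, 0.2447, 0.2668]
tool_rot: [0.001, 0.999, -0.048, 0.006]
contact_force: [-0.4, -0.1, 0.3]
gripper_width: -0.003
```

```bash
cat > w.py <<'E'
from h import *
from scipy.spatial.transform import Rotation as R
s=state();q=s['tool_rot'];M=R.from_quat([*q[1:],q[0]]).as_matrix();print(s['tool_pos'].round(4),M.round(3),s['contact_force'].round(2),'yaw',np.arctan2(M[1,0],M[0,0]))
print('shift mm',(M.T@(np.array([.480,.229,.085])-s['tool_pos'])*1000).round(1))
E
cat > f.py <<'E'
from w import *
im,d=grab_frame("wrist");cv2.imwrite("pics/wrist1.png",im[...,::-1])
T=np.array(camera_params("wrist")['T_tool_cam']);K=np.array(camera_params("wrist")['mtx'])
v,u=np.mgrid[:480,:640];P=np.stack([(u-K[0,2])/K[0,0]*d,(v-K[1,2])/K[1,1]*d,d],-1)
P=(P@T[:3,:3].T+T[:3,3])@M.T+s['tool_pos'];im=im.astype(int)
g=(im[...,1]>1.6*im[...,0])&(im[...,1]>1.6*im[...,2])&(im[...,1]>60)&(d>0)&(P[...,2]<.1)&(P[...,2]>.07)
Q=P[g];print(len(Q),Q.mean(0),Q.min(0),Q.max(0),cv2.minAreaRect(Q[:,:2].astype(np.float32)))
E
python3 f.py
```

```text
[0.4584 0.2447 0.2668] [[ 0.995 -0.096  0.013]
 [-0.096 -0.995 -0.002]
 [ 0.013  0.001 -1.   ]] [-0.44 -0.07  0.33] yaw -0.09658263928054314
shift mm [ 20.7  13.4 182.1]
1969 [0.48445162 0.23029462 0.08509341] [0.4651876  0.2097525  0.08261577] [0.50357414 0.25097367 0.08751711] ((0.48429080843925476, 0.23027163743972778), (0.03960289806127548, 0.03543934226036072), 84.64430236816406)
```

View pics/wrist1.png

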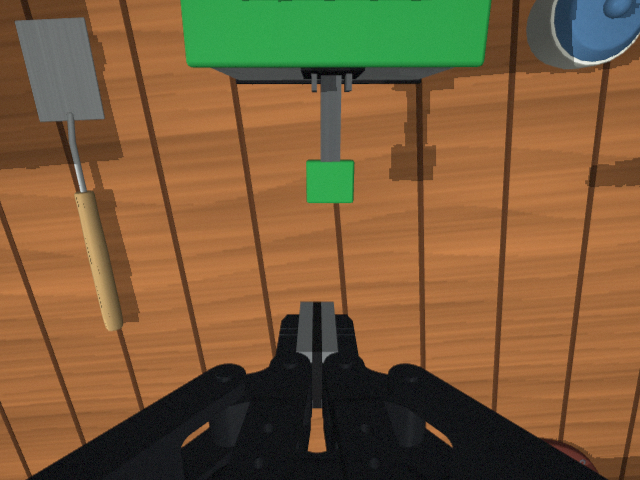

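The wrist view shows the pad at (330,181), with clear space around it, and the closed fingertips below it. The wrist camera puts the pad at (0.484, 0.230, 0.085), which agrees with the top view. I'll descend now.

Emit:
step_arm:
  steps:
    - [5,3,28,0]
    - [5,3,28,0]
    - [5,3,28,0]
    - [4,3,28,0]
    - [2,0,28,0]
    - [0,0,10,0]
    - [0,0,0,0]

```text
time: 4.35
tool_pos: [0.4837, 0.2293, 0.1157]
tool_rot: [-0.001, 0.999, -0.044, 0.01]
contact_force: [0.8, -0.0, -0.7]
gripper_width: -0.0
```

```bash
python3 w.py
```

```text
[0.4837 0.2293 0.1157] [[ 0.996 -0.088  0.019]
 [-0.088 -0.996  0.   ]
 [ 0.019 -0.002 -1.   ]] [ 0.84 -0.02 -0.71] yaw -0.08790386056952794
shift mm [-4.2  0.7 30.7]
```

Emit:
step_arm:
  steps:
    - [-1,0,8,0]
    - [0,0,8,0]
    - [0,0,8,0]
    - [0,0,4,0]
    - [0,0,4,0]
    - [0,0,4,0]

```text
time: 4.95
tool_pos: [0.4869, 0.2309, 0.0835]
tool_rot: [-0.002, 0.999, -0.043, 0.014]
contact_force: [-4.1, -1.0, 5.9]
gripper_width: 0.001
```

Emit:
step_arm:
  steps:
    - [0,0,4,0]
    - [0,0,4,0]
    - [0,0,4,0]
    - [0,0,4,0]

```text
time: 5.35
tool_pos: [0.4881, 0.2308, 0.0712]
tool_rot: [-0.001, 0.999, -0.043, 0.014]
contact_force: [-3.2, -1.6, 5.5]
gripper_width: -0.003
```

Emit:
step_arm:
  steps:
    - [0,0,4,0]
    - [0,0,4,0]
    - [0,0,4,0]
    - [0,0,4,0]

```text
time: 5.75
tool_pos: [0.4912, 0.2306, 0.0589]
tool_rot: [-0.001, 0.999, -0.042, 0.016]
contact_force: [1.0, -1.7, 3.9]
gripper_width: 0.001
```

Emit:
step_arm:
  steps:
    - [-1,0,4,0]
    - [-1,0,4,0]
    - [-1,0,4,0]
    - [-1,0,3,0]

```text
time: 6.15
tool_pos: [0.4919, 0.2312, 0.0542]
tool_rot: [0.0, 0.999, -0.042, 0.018]
contact_force: [-9.6, -6.0, 19.5]
gripper_width: 0.001
```

```bash
python3 w.py; python3 - <<'E'
from h import *
im,d=grab_frame("scene");cv2.imwrite("pics/scene1.png",im[...,::-1])
E
```

```text
[0.4919 0.2312 0.0542] [[ 0.996 -0.084  0.037]
 [-0.084 -0.996 -0.002]
 [ 0.037 -0.001 -0.999]] [-9.56 -5.96 19.48] yaw -0.08399331705216519
shift mm [-10.6   3.1 -31.2]
```

View pics/scene1.png

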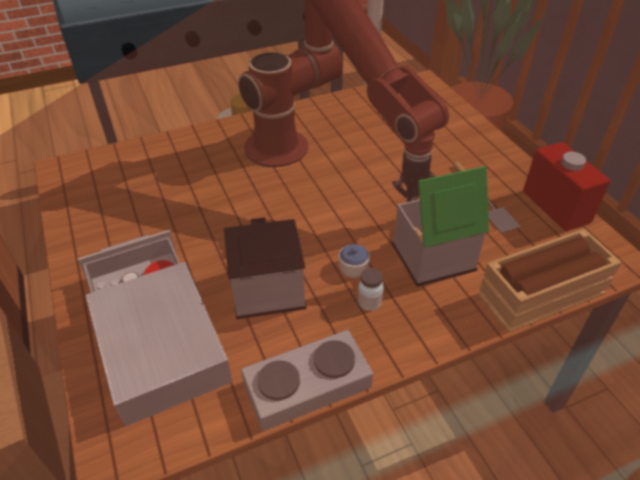

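The lid is wide open at (455,207). The force has jumped to about 20 N, so the lever is at its stop. I'll hold it there.

Emit:
step_arm:
  steps:
    - [0,0,2,0]
    - [0,0,2,0]
    - [0,0,2,0]
    - [0,0,2,0]
    - [0,0,2,0]
    - [0,0,2,0]
    - [0,0,2,0]
    - [0,0,2,0]

```text
time: 7.0
tool_pos: [0.4918, 0.231, 0.0544]
tool_rot: [0.004, 0.999, -0.041, 0.013]
contact_force: [-7.9, -4.0, 16.8]
gripper_width: -0.002
```

Emit:
step_arm:
  steps:
    - [0,0,2,0]
    - [0,0,2,0]
    - [0,0,2,0]
    - [0,0,2,0]
    - [0,0,2,0]
    - [0,0,2,0]
    - [0,0,2,0]
    - [0,0,2,0]

```text
time: 7.8
tool_pos: [0.4918, 0.231, 0.0544]
tool_rot: [0.007, 0.999, -0.041, 0.008]
contact_force: [-7.6, -3.6, 17.3]
gripper_width: 0.002
```

Emit:
step_arm:
  steps:
    - [0,0,2,0]
    - [0,0,2,0]
    - [0,0,2,0]
    - [0,0,2,0]
    - [0,0,2,0]
    - [0,0,2,0]

```text
time: 8.4
tool_pos: [0.4918, 0.231, 0.0545]
tool_rot: [0.009, 0.999, -0.04, 0.005]
contact_force: [-6.9, -4.1, 16.2]
gripper_width: -0.0
```

```bash
python3 - <<'E'
from w import *
im,d=grab_frame("scene");P=pts("scene",d);im=im.astype(int)
g=(im[...,1]>1.6*im[...,0])&(im[...,1]>1.6*im[...,2])&(im[...,1]>50)&(d>0)&(P[...,0]>.5)
Q=P[g];c=Q.mean(0);n=np.linalg.svd(Q-c,full_matrices=False)[2][2];print(g.sum(),c,n,np.arccos(abs(n[2])))
E
```

```text
[0.4918 0.231  0.0545] [[ 0.997 -0.08   0.009]
 [-0.08  -0.997 -0.019]
 [ 0.01   0.018 -1.   ]] [-6.89 -4.06 16.24] yaw -0.08018101153653558
shift mm [-11.3   3.5 -30.5]<stdin>:4: RuntimeWarning: Mean of empty slice.
  ret = um.true_divide(
Traceback (most recent call last):
IndexError: index 2 is out of bounds for axis 0 with size 0
```

```bash
python3 - <<'E'
from h import *
im,d=grab_frame("scene");P=pts("scene",d);im=im.astype(int)
print(im[205,455],d[205,455],P[205,455])
g=np.zeros((480,640),bool);g[185:230,435:478]=1;g&=(d>0)&(im[...,1]>im[...,0]*1.3)
Q=P[g];c=Q.mean(0);n=np.linalg.svd(Q-c,full_matrices=False)[2][2];print(g.sum(),c,n,np.arccos(abs(n[2])))
E
```

```text
[66 88 47] 0.0 [ 1.50883727 -0.4866329   1.13351848]<stdin>:5: RuntimeWarning: Mean of empty slice.
  ret = um.true_divide(
Traceback (most recent call last):
IndexError: index 2 is out of bounds for axis 0 with size 0
```

Emit:
step_arm:
  steps:
    - [0,0,2,0]
    - [0,0,1,0]
    - [0,0,0,0]
    - [0,0,-1,0]

```text
time: 8.9
tool_pos: [0.4912, 0.231, 0.0559]
tool_rot: [0.01, 0.999, -0.04, 0.003]
contact_force: [-0.1, -0.3, 1.4]
gripper_width: -0.0
```

The scene camera returned no depth on the lid, so I'll check its angle with the top camera before lowering.

```bash
cat > lid.py <<'E'
from h import *
im,d=grab_frame("top");P=pts("top",d);im=im.astype(int)
g=(im[...,1]>1.3*im[...,0])&(im[...,1]>1.3*im[...,2])&(im[...,1]>30)&(d>0)&(P[...,0]>.52)&(P[...,0]<.8)&(P[...,1]>.1)&(P[...,2]>.14)
Q=P[cv2.erode(g.astype(np.uint8),np.ones((3,3)))>0];c=Q.mean(0);n=np.linalg.svd(Q-c,full_matrices=False)[2][2];print(len(Q),c,Q.min(0),Q.max(0),np.arccos(abs(n[2])))
s=state();print(s['tool_pos'],s['contact_force'])
E
python3 lid.py
```

```text
1143 [0.68971972 0.20514984 0.24871744] [0.65367903 0.12150673 0.16891687] [0.733169   0.29365647 0.3027979 ] 1.067908466669584
[0.49118841 0.23102349 0.05602399] [-1.60645892 -0.60145974  2.26008409]
```

The lid measures about 1.07 rad, after the slight rise I just made, and has been held open for over 2 s. I'll let it down slowly now.

Emit:
step_arm:
  steps:
    - [0,0,-1.5,0]
    - [0,0,-1.5,0]
    - [0,0,-1.5,0]
    - [0,0,-1.5,0]
    - [0,0,-1.5,0]
    - [0,0,-1.5,0]
    - [0,0,-1.5,0]
    - [0,0,-1.5,0]

```text
time: 9.75
tool_pos: [0.4879, 0.2314, 0.0667]
tool_rot: [0.01, 0.999, -0.04, -0.001]
contact_force: [-2.7, -1.0, 3.8]
gripper_width: -0.003
```

Emit:
step_arm:
  steps:
    - [0,0,-1.5,0]
    - [0,0,-1.5,0]
    - [0,0,-1.5,0]
    - [0,0,-1.5,0]
    - [0,0,-1.5,0]
    - [0,0,-1.5,0]
    - [0,0,-1.5,0]
    - [0,0,-1,0]

```text
time: 10.55
tool_pos: [0.4876, 0.2319, 0.0804]
tool_rot: [0.01, 0.999, -0.04, -0.001]
contact_force: [-3.5, -1.1, 5.9]
gripper_width: 0.001
```

Emit:
step_arm:
  steps:
    - [0,0,-1,0]
    - [0,0,-1,0]
    - [0,0,-1,0]
    - [0,0,-1,0]
    - [0,0,-1,0]
    - [0,0,-1,0]
    - [0,0,-1,0]
    - [0,0,-1,0]

```text
time: 11.35
tool_pos: [0.4911, 0.2322, 0.0901]
tool_rot: [0.009, 0.999, -0.04, 0.003]
contact_force: [0.3, -0.0, 0.2]
gripper_width: 0.003
```

```bash
python3 lid.py
```

```text
3402 [0.64828953 0.21354429 0.15999267] [0.56282208 0.1211232  0.14954303] [0.73625151 0.30478236 0.17133774] 0.002061827778933913
[0.49118369 0.23227492 0.09025557] [ 0.32066308 -0.4221623   0.70532009]
```

The lid is shut, at 0.002 rad, and the fingers are off the pad. I'll retract.

Emit:
step_arm:
  steps:
    - [-2,0,-5,0]
    - [-10,0,-20,0]
    - [-15,0,-30,0]
    - [-15,0,-30,0]
    - [-5,0,-20,0]
    - [0,0,0,0]
    - [0,0,0,0]

```text
time: 12.1
tool_pos: [0.441, 0.238, 0.1987]
tool_rot: [0.009, 0.999, -0.04, 0.003]
contact_force: [-0.4, -0.3, -1.1]
gripper_width: -0.001
```

```bash
python3 lid.py; python3 - <<'E'
from h import *
im,d=grab_frame("top");cv2.imwrite("pics/top2.png",im[...,::-1]);P=pts("top",d)
a=np.load("top.npz");df=np.abs(im.astype(int)-a['im']).max(-1)
for n,(u,v,r) in dict(salt=(302,235,16),jar=(306,195,14),spat=(145,270,14),drawer=(482,295,35),black=(383,245,35)).items():print(n,(df[v-r:v+r,u-r:u+r]>40).mean())
E
```

```text
3314 [0.64834236 0.21295816 0.16001234] [0.56302594 0.12193926 0.1469321 ] [0.73648825 0.30532704 0.17130478] 0.0009483980646673889
[0.4411331  0.23800622 0.19866739] [ 0.10510471  0.24557496 -0.27779253]
salt 0.0
jar 0.0
spat 0.05612244897959184
drawer 0.0
black 0.0016326530612244899
```

View pics/top2.png

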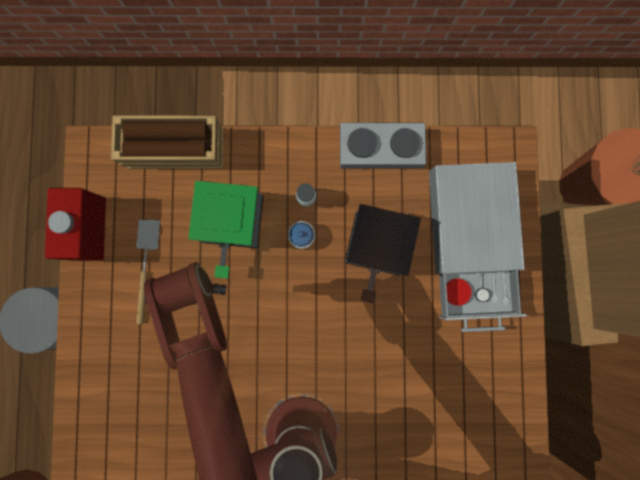

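The final top view shows the green lid shut at (225,214), the pad up at (222,272) and everything else where it was. The small change near the spatula is the arm overlapping it in the view. I'll hand in.

```bash
python3 -c "
from plant import *
print(job_done())"
```

```text
the job is handed in; nothing more can be done
None
```

I opened the green-lidded bin by pressing its lever to the stop with the closed fingertips. I held it there for over 2 s, then let the lever up at 10–15 mm/s. The lid came down softly and shut, and I handed the job in at about 12 s; no verdict was reported.

- **Lid open:** the top camera measured about 1.07 rad just after I began easing off. It was not measured during the hold itself, when the lever was against its stop at 16–20 N.
- **Lid shut:** it measured 0.001 rad at the end, with the fingers clear of everything.
- **Everything else:** comparing the top pictures before and after showed no movement of the salt cellar, jar or drawer, and the black lid still shut. The spatula area differed slightly (about 6% of pixels), which I put down to the arm overlapping it in that view.
- **Checks that failed:** the scene camera gave no depth on the lid, and the networks found nothing in its picture, so I measured with the top and wrist cameras. I did not measure the lid's falling speed; I estimated it from the lever speed at about 0.5 rad/s, against a limit of 2.

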